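# Hold a rack blank in the marking-out fixture

### The arm

A 6-joint arm with a two-finger parallel gripper is mounted at the origin on a cart in front of the work surface, level with it; the furniture and walls round the work are solid. World frame = base frame: x ahead of the robot, y to its left, z up, the work surface at z = 0. Lengths are in m, angles in rad, forces in N, time in s.
With the tool pointing down it reaches from about 0.25 to 0.85 m from the base axis. Payload 12.5 kg.
Tool frame: the origin (TCP) lies at the very end of the fingers, on their centre line; the grasp point (between the pads) lies 19 mm behind it; z points along the fingers, y is the line along which they close (so a half turn about z gives the same grasp; the last joint's range is limited). The gripper opens to 93 mm and grips with 3 to 60 N. Pads are 15 mm wide; open, the fingers measure 128 mm over their backs; the gripper's body (75 mm by 188 mm) begins 65 mm behind the grasp point.
Start: joints at [1.107, 0.351, 1.652, -0, 1.139, -0.085], TCP at [0.203, 0.511, 0.219] pointing down, gripper open.
Joint ranges: [-2.75, 2.75], [-0.79, 2.1], [0.01, 2.65], [-1.57, 4.71], [0.07, 3.14], [-2.87, 2.87]. Speed limits (rad/s): [2.22, 2.22, 2.79, 3.14, 3.14, 3.14].

### API

Orientations are given as a 3x3 rotation matrix whose columns are the frame's x, y, z axes.
In Python, from station import telemetry, cams, bot gives the robot as it stands. The module is installed in compiled form; this text tells all that it offers.
- The arm moves only by the tool jog_arm, never from a script. Its argument "plan" is text: rows parted by semicolons, each of 7 numbers parted by spaces: the shift along the tool's x, y, z in cm, then the turn, a rotation vector about the tool's x, y, z in rad, then the finger opening in cm, from 0 to 9.3. A call has 1 to 20 rows; each row shifts and turns the commanded pose from where the row before left it, along the tool's axes as they then stand; what a row does not reach is not made up. A row lasts 1/12 s, in which the tool goes at most 41.7 mm and 7.16 degrees, less where a joint would pass 70% of its speed; a pose out of reach is approached as far as the arm can. A call with a gripper value outside its range is refused whole. The fingers move at their own pace and stop on an object; "newtons" is the grip in N (left out, the last holds). Time passes only in rows, so rows that do not move let the fingers close. It gives the time, the measured TCP pose, the force, the opening and the grip force at its end, in the units of the state.
- telemetry.get_obs(): the state, without advancing time (a new reading comes with each control period).
- cams.read_camera(name): name is "side" or "top" or "wrist"; returns a dict with "img" (480x640x3 uint8, red, green, blue), "range_z" (480x640 float32, m along the optical axis (not along the pixel's ray), 0 where there is no reading), "mtx" (3x3 intrinsics, pixels), "position" and "rotation" of the camera in the world. Camera axes: x right, y down, z forward; pixel columns grow to the right and rows downward; lengths in m; the calibration is good to about 2 mm. A picture is of the moment at which its call begins.
- bot.hand_in(): hands the job in; it is judged then, once.
The state is a dict: "time": time; "q": joint angles; "qvel": joint speeds; "joint_torque": joint torques, N m; "ee_pos": TCP position; "ee_rot": TCP orientation; "wrist_force": force on the tool from outside, world axes, zero at the start; "torque": the same for the moment, N m; "gripper_width": finger opening in m; "grasp_force": force on a finger pad.
Only numpy, scipy, OpenCV 4.12 (cv2) and the standard library are available. Lean on these libraries where they do the work, as an engineer would, in place of code of your own. Each camera call takes 0.05 s, during which the arm holds its last target. There are 200 camera calls.

### The job

Someone has parked the spare eyepiece in the marking-out fixture: take it out and stand it upright on the open worktop, off the fixture. Then put the wooden blank into the fixture, flat on the bed, its long side against the fence and its end up to the stop block, and press it with one diagonal push firmly against the fence and down on the bed, both at once. Finish while still holding it pressed there, ready to be marked, and leave the glass dish, the drilled rack and the timer near the fixture where they are.

Things in the scene. Friction and masses are not known exactly. Their poses are not given: they have to be found in the camera images.
- fixture: marking-out fixture, fixed to the worktop: a flat plate on four 3 mm feet with two low steel bars on it. Origin under its centre at worktop height. Its x axis points across the bed to the fence, its y axis along the fence to the stop block, z up. It stands anywhere within some 10 cm and is turned differently each time
- bed: the fixture's aluminium bed plate, 150 (x) x 200 (y) x 10 mm, axes as the fixture's, origin at the centre of its underside, 3 mm above the worktop; its upper face is 13 mm above the worktop. Friction of the blank on it is about 0.6 of the press
- fence: the fixture's long steel fence bar, 14 (x) x 200 (y) x 12 mm high, lying on the bed along its +x edge; axes as the fixture's, origin at the centre of its underside. The working face is its -x face, 7 mm from the origin
- stop: the fixture's short steel stop block, 60 (x) x 20 (y) x 12 mm high, lying on the bed at the +y end of the fence and square to it, its end meeting the fence; axes as the fixture's, origin at the centre of its underside. The working face is its -y face, 10 mm from the origin
- corner (a point): the inner corner on the bed's upper face where the working faces of fence and stop meet; axes as the fixture's. The blank, fully home, has its origin 24 mm from here along -x and 60 mm along -y, at the same height
- blank: the workpiece: a loose plain light-wood block, 48 (x) x 120 (y) x 34 mm high, about 0.14 kg, four dots and a line on top, lying flat on the worktop right of the fixture. Origin at the centre of its underside, y along its length; either end may go to the stop. 22 mm of it stand above fence and stop, so it can be gripped across its 48 mm width above them
- eyepiece: loose spare microscope eyepiece, a round black and white cylinder 40 mm in diameter, 49 mm tall, 0.085 kg, standing upright on the bed where the blank must go. Origin at the centre of its underside. The worktop round x 0.60, y -0.32 m is always open
- dish: bystander: clear glass dish, 53 mm in diameter, 26 mm high, on the worktop near its front edge; origin at the centre of its underside
- rack: bystander: drilled wooden vial rack, 68 x 136 x 32 mm, y along its length, on the worktop beyond the fixture; origin at the centre of its underside
- bench_timer: bystander: white bench timer lying flat, 62 x 64 x 20 mm, beyond the fixture (another lies far off to the right); origin at the centre of its underside. Left of it, round x 0.70, y 0.13 m, stands a fixed microscope over 0.3 m tall, its head reaching out over the bench's front: between the arm's start and the fixture, go round its near side

How it is judged:
On the way:
1. the eyepiece stands upright and released on the worktop, off the fixture (height (world z) of eyepiece below 0.006 m and angle between eyepiece's own z axis and vertical below 0.12 rad and linear speed of eyepiece below 0.03 m/s and contact force between eyepiece and fixture below 0.05 N and contact force between the fingers and eyepiece below 0.05 N), for 0.2 s.
At the end, for the whole second after the job is handed in: Eyepiece at rest on the worktop within 7 degrees of upright, off the fixture, released. Blank held still by the fingers, flat within 1.7 degrees, parallel to the fence within 2.3 degrees, its end within 2.5 mm of the stop, bearing on the fence with > 2.5 N and on the bed with > 4 N at once (all of step 1 and contact force between blank and fence above 2.5 N and contact force between blank and bed above 4 N and contact force between the fingers and blank above 2 N and angle between blank's own z axis and vertical below 0.03 rad and angle between the y axis of blank and the y axis of fence, either way round below 0.04 rad and z of blank in the frame of corner between -0.003 and 0.003 m and x of blank in the frame of corner between -0.028 and -0.021 m and y of blank in the frame of corner between -0.0625 and -0.057 m and linear speed of blank below 0.02 m/s); the arm keeps its last pose, push and grip.
It fails at once if the eyepiece is tipped over (angle between eyepiece's own z axis and vertical above 0.8 rad).
It fails at once if the glass dish is moved by more than 2 cm (distance of dish from where it was at the start of the episode above 0.02 m).
It fails at once if the drilled vial rack is moved by more than 2 cm (distance of rack from where it was at the start of the episode above 0.02 m).
It fails at once if the timer is moved by more than 2 cm (distance of bench_timer from where it was at the start of the episode above 0.02 m).
It also fails if it takes over 69 s, if anything falls off the work surface, if the arm or the gripper's body presses on something with over 40 N, if the wrist force passes 120 N, or if a joint passes its speed limit or range.

## Working session

There is one attempt and no reset: what is moved stays moved. The work goes in short steps, Python scripts to look and compute and a tool call to move; the robot and the scene stay as the last step left them, time stands still between calls to the robot, and variables do not carry over. Pictures are saved under pics/ and viewed, at most 10 in all, crops included, and the job is handed in when it is done.

Besides the shell and the picture viewer there is one more tool, called after "Request:" as a command line: name --argument value ..., lists and objects as JSON in quotes. jog_arm: Moves the arm, as the interface text tells. Its arguments: {"type":"object","properties":{"plan":{"type":"string"},"newtons":{"type":"number"}},"required":["plan"]}

```bash
mkdir -p pics; cat > h.py <<'E'
import numpy as np, cv2
from station import telemetry, cams, bot
def cam(n):
    d=cams.read_camera(n)
    K=np.array(d["mtx"]);R=np.array(d["rotation"]);p=np.array(d["position"]);Z=d["range_z"]
    v,u=np.mgrid[0:480,0:640]
    P=np.stack([(u-K[0,2])/K[0,0]*Z,(v-K[1,2])/K[1,1]*Z,Z],-1)@R.T+p
    return d["img"],P,Z,(K,R,p)
def save(n,img): cv2.imwrite("pics/"+n,cv2.cvtColor(img,cv2.COLOR_RGB2BGR))
E
python3 - <<'E'
from h import *
o=telemetry.get_obs()
print({k:np.round(v,3).tolist() for k,v in o.items()})
for n in("top","side"):
    im,P,Z,c=cam(n); save(n+"1.png",im); np.savez(n+"1.npz",im=im,P=P,Z=Z); print(n,c[2].round(3),c[1].round(2).tolist(),c[0][0,0])
E
```

```text
{'time': 0.0, 'q': [1.107, 0.351, 1.652, -0.0, 1.139, -0.085], 'qvel': [-0.002, -0.001, 0.001, -0.001, -0.001, 0.0], 'joint_torque': [0.002, -49.731, -28.526, 0.07, 0.026, -0.0], 'ee_pos': [0.203, 0.511, 0.218], 'ee_rot': [[-0.929, 0.37, -0.0], [0.37, 0.929, -0.001], [0.0, -0.001, -1.0]], 'wrist_force': [-0.274, 0.651, 0.061], 'torque': [-0.001, -0.029, -0.048], 'grasp_force': 0.0, 'gripper_width': 0.093}
top [ 0.495 -0.235  0.988] [[-0.03, -1.0, 0.06], [-1.0, 0.03, 0.02], [-0.02, -0.06, -1.0]] 540.840392354558
side [ 0.309 -0.866  0.563] [[0.93, -0.23, 0.29], [-0.37, -0.57, 0.73], [-0.0, -0.79, -0.62]] 471.5832545982414
```

View pics/top1.png

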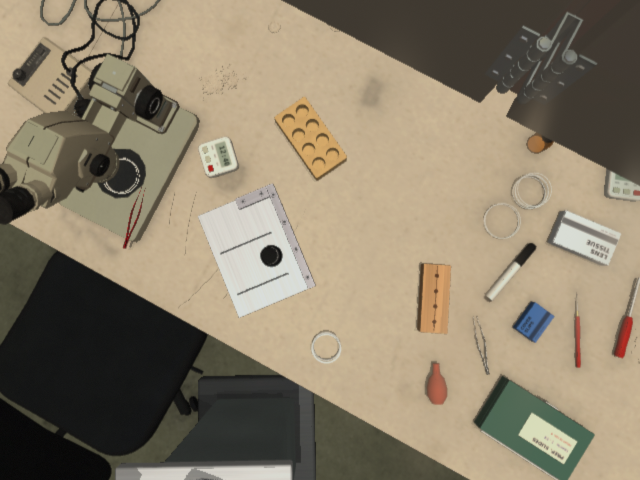

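View pics/side1.png

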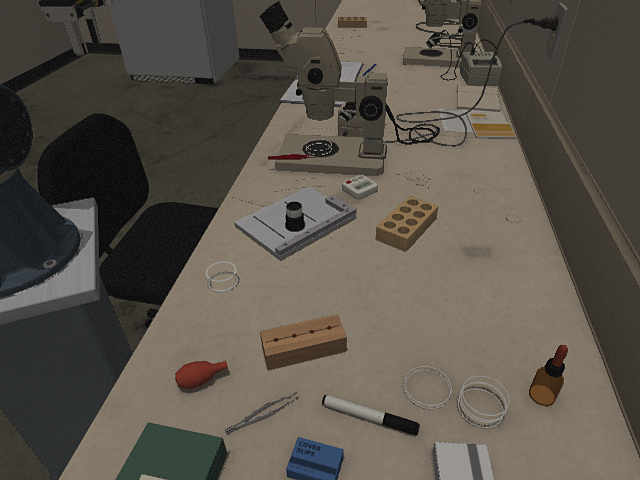

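The top view shows the fixture round (257,250), with the fence on its right from (270,187) to (312,287) and the stop along its upper edge at (257,197). The eyepiece is at (271,256), the blank at (435,298), the dish at (326,347), the timer at (217,157) and the rack at (310,138). The side view agrees with this.

```bash
python3 - <<'E'
from h import *
d=np.load("top1.npz");P=d["P"]
def rect(u0,v0,u1,v1,z0,z1,name):
    Q=P[v0:v1,u0:u1].reshape(-1,3);Q=Q[(Q[:,2]>z0)&(Q[:,2]<z1)]
    r=cv2.minAreaRect((Q[:,:2]*1000).astype(np.float32))
    print(name,len(Q),"zmed",np.median(Q[:,2]).round(4),"c",np.round(r[0],1),"size",np.round(r[1],1),"ang",round(r[2],2));return Q
print("worktop z",np.median(P[330:400,360:410,2]))
rect(190,175,325,325,0.008,0.018,"bed")
rect(190,175,325,325,0.020,0.030,"fence+stop")
rect(240,235,300,285,0.045,0.07,"eyep top")
rect(400,250,470,345,0.028,0.045,"blank")
rect(265,90,355,185,0.025,0.045,"rack")
rect(190,130,245,185,0.012,0.03,"timer")
rect(300,320,350,370,0.015,0.035,"dish")
print("dish px",P[347,326],P[157,217])
# heights near microscope
Q=P[:,0:215].reshape(-1,3);Q=Q[(Q[:,2]>.1)&(Q[:,2]<.6)];print("scope",Q.min(0),Q.max(0))
E
```

```text
worktop z -0.000734618305455792
bed 7476 zmed 0.0126 c [ 543.5 -113.8] size [229.3 257.9] ang 88.26
fence+stop 1304 zmed 0.0245 c [ 573.2 -117.1] size [208.6 203.2] ang 85.71
eyep top 261 zmed 0.0587 c [ 523.6 -133.5] size [30.1 29.1] ang 88.06
blank 1920 zmed 0.0333 c [ 441.8 -420.6] size [ 49.  119.9] ang 84.53
rack 1889 zmed 0.0314 c [ 735.3 -209. ] size [136.5  68.3] ang 33.04
timer 1174 zmed 0.0179 c [721.2 -33.5] size [95.8 65.7] ang 22.34
dish 145 zmed 0.0252 c [ 358.4 -227.6] size [49.4 51.1] ang 88.53
dish px [ 0.3572686  -0.2275239  -0.00088006] [ 0.70700688 -0.03805568  0.01638508]
scope [0.5620861  0.02249588 0.10056258] [0.87838608 0.20351033 0.35339217]
```

```bash
cat >> h.py <<'E'
from scipy.optimize import minimize
def fitfix(P,g=(0.545,-0.115,0.35),win=(175,325,190,325)):
    a,b,c,d=win;Q=P[a:b,c:d].reshape(-1,3); Q=Q[np.isfinite(Q).all(1)]
    H=Q[:,2]
    # expected height map at fixture-frame coords
    def f(t):
        cs,sn=np.cos(t[2]),np.sin(t[2]); # y axis of fixture = (cos,sin)(t2); x = (sin,-cos)
        dx,dy=Q[:,0]-t[0],Q[:,1]-t[1]
        X=dx*sn-dy*cs; Y=dx*cs+dy*sn
        s=lambda e:1/(1+np.exp(-np.clip(e/0.001,-50,50)))
        bed=s(.075-abs(X))*s(.1-abs(Y))
        fence=s(X-.061)*s(.075-X)*s(.1-abs(Y))
        stop=s(X-.001)*s(.061-X)*s(Y-.08)*s(.1-Y)
        return np.minimum(abs(H-(.013*bed+.012*np.maximum(fence,stop))),.008).mean()*1e3
    best=min((minimize(f,np.array(g)+np.array([i*.006,j*.006,k*.06]),method="Nelder-Mead",options=dict(xatol=1e-5,fatol=1e-6,initial_simplex=np.array(g)+np.array([i*.006,j*.006,k*.06])+np.array([[0,0,0],[.01,0,0],[0,.01,0],[0,0,.1]]))) for i in(-1,1) for j in(-1,1) for k in(-1,1)),key=lambda r:r.fun)
    x,y,t=best.x; ex=np.array([np.sin(t),-np.cos(t)]);ey=np.array([np.cos(t),np.sin(t)])
    corner=best.x[:2]+.061*ex+.08*ey
    return best.x,best.fun,corner,corner-.024*ex-.06*ey
E
python3 - <<'E'
from h import *
d=np.load("top1.npz");print(*fitfix(d["P"]))
d=np.load("side1.npz");print(*fitfix(d["P"],win=(170,265,225,365)))
E
```

```text
[ 0.53523139 -0.10459273  0.37267625] 1.7595690598316622 [ 0.63195055 -0.13227672] [ 0.56733056 -0.13177073]
[ 0.53420009 -0.10524117  0.37315573] 2.1345986190715767 [ 0.63093251 -0.13287878] [ 0.56631228 -0.13240378]
```

Request:
jog_arm --plan "-1.9 -2.42 0 0 0 0 9.3;-1.9 -2.42 0 0 0 0 9.3;-1.9 -2.42 0 0 0 0 9.3;-1.9 -2.42 0 0 0 0 9.3;-1.9 -2.42 0 0 0 0 9.3;-1.9 -2.42 0 0 0 0 9.3;-1.9 -2.42 0 0 0 0 9.3;-1.9 -2.42 0 0 0 0 9.3;-1.9 -2.42 0 0 0 0 9.3;-1.9 -2.42 0 0 0 0 9.3;-1.9 -2.42 0 0 0 0 9.3;-1.9 -2.42 0 0 0 0 9.3;-1.9 -2.42 0 0 0 0 9.3;-1.9 -2.42 0 0 0 0 9.3;-1.9 -2.42 0 0 0 0 9.3;-1.9 -2.42 0 0 0 0 9.3;-1.9 -2.42 0 0 0 0 9.3;-1.9 -2.42 0 0 0 0 9.3;0 0 0 0 0 0 9.3"

```text
time: 1.68
ee_pos: [0.3611, -0.0238, 0.2187]
ee_rot: [[-0.928, 0.373, 0.001], [0.373, 0.928, -0.001], [-0.001, -0.001, -1.0]]
wrist_force: [-0.9, -0.8, 0.5]
gripper_width: 0.0931
grasp_force: 0.0
```

```bash
cat >> h.py <<'E'
def go(x,y,z,yaw):
    "remaining turn about tool z, then shift in tool axes AFTER that turn (cm); assumes tool down"
    o=telemetry.get_obs();p=np.array(o["ee_pos"]);R=np.array(o["ee_rot"])
    cur=np.arctan2(R[1,1],R[0,1]); dy=(yaw-cur+np.pi)%(2*np.pi)-np.pi
    yv=np.array([np.cos(yaw),np.sin(yaw),0]);zv=np.array([0,0,-1.]);xv=np.cross(yv,zv)
    e=np.array([x,y,z])-p
    print("t",round(o["time"],2),"pos",p.round(4),"yaw",round(cur,3),"tilt",R[:2,2].round(3),"q",np.round(o["q"],2),"F",np.round(o["wrist_force"],1),"w",round(o["gripper_width"],4),"g",round(o["grasp_force"],1))
    print("  turn z",round(-dy,3),"then shift cm",(100*np.array([e@xv,e@yv,e@zv])).round(2))
E
python3 -c "
from h import *
go(.5236,-.1335,.16,.373)"
```

```text
t 1.68 pos [ 0.3611 -0.0238  0.2187] yaw 1.189 tilt [ 0.001 -0.001] q [-0.19 -0.01  2.09 -0.    1.06 -1.38] F [-0.9 -0.8  0.5] w 0.0931 g 0.0
  turn z 0.816 then shift cm [-16.14  11.14   5.87]
```

Request:
jog_arm --plan "0 0 0 0 0 0.1166 9.3;0 0 0 0 0 0.1166 9.3;0 0 0 0 0 0.1166 9.3;0 0 0 0 0 0.1166 9.3;0 0 0 0 0 0.1166 9.3;0 0 0 0 0 0.1166 9.3;0 0 0 0 0 0.1166 9.3;-2.02 1.39 0.73 0 0 0 9.3;-2.02 1.39 0.73 0 0 0 9.3;-2.02 1.39 0.73 0 0 0 9.3;-2.02 1.39 0.73 0 0 0 9.3;-2.02 1.39 0.73 0 0 0 9.3;-2.02 1.39 0.73 0 0 0 9.3;-2.02 1.39 0.73 0 0 0 9.3;-2.02 1.39 0.73 0 0 0 9.3;0 0 0 0 0 0 9.3;0 0 0 0 0 0 9.3"

```text
time: 3.1
ee_pos: [0.5226, -0.1293, 0.1593]
ee_rot: [[-0.367, 0.93, -0.002], [0.93, 0.367, 0.001], [0.001, -0.001, -1.0]]
wrist_force: [-0.7, 0.0, 0.5]
gripper_width: 0.0928
grasp_force: 0.0
```

```bash
python3 -c "
from h import *
go(.5236,-.1335,.028,.373)
im,P,Z,c=cam('wrist');save('w1.png',im);np.savez('w1.npz',P=P,im=im)
m=(P[...,2]>.05)&(P[...,2]<.07)&(abs(P[...,0]-.5236)<.04)&(abs(P[...,1]+.1335)<.04)
Q=P[m];print(len(Q),Q.mean(0),Q.min(0),Q.max(0),cv2.minEnclosingCircle((Q[:,:2]*1000).astype(np.float32)))
"
```

```text
t 3.1 pos [ 0.5226 -0.1293  0.1593] yaw 0.375 tilt [-0.002  0.001] q [-0.33  0.4   1.74  0.    1.   -0.7 ] F [-0.7  0.   0.5] w 0.0928 g 0.0
  turn z 0.002 then shift cm [-0.43 -0.06 13.13]
1264 [ 0.52379588 -0.13432111  0.05928435] [ 0.50887107 -0.15025826  0.05000622] [ 0.53903662 -0.1198379   0.06405631] ((524.1634521484375, -135.14183044433594), 15.333409309387207)
```

View pics/w1.png

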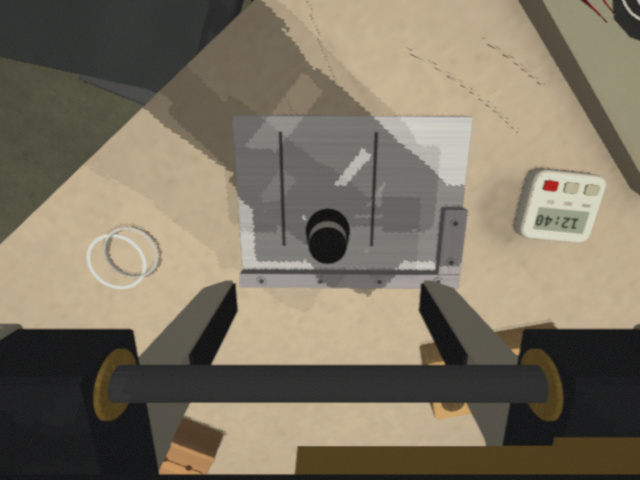

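The wrist view shows the eyepiece at (327,237), the fence along row 280 and the stop at (453,240). The fingers straddle the fixture along the fence direction. I'll descend and grip.

Request:
jog_arm --plan "-0.56 -0.1 1.3 0 0 0 9.3;0 0 2 0 0 0 9.3;0 0 2 0 0 0 9.3;0 0 2 0 0 0 9.3;0 0 2 0 0 0 9.3;0 0 2 0 0 0 9.3;0 0 1.2 0 0 0 9.3;0 0 0.8 0 0 0 9.3;0 0 0 0 0 0 9.3;0 0 0 0 0 0 3;0 0 0 0 0 0 3;0 0 0 0 0 0 3;0 0 0 0 0 0 3;0 0 0 0 0 0 3;0 0 0 0 0 0 3;0 0 0 0 0 0 3;0 0 0 0 0 0 3;0 0 0 0 0 0 3;0 0 0 0 0 0 3" --newtons 20

```text
time: 4.73
ee_pos: [0.5239, -0.1353, 0.0273]
ee_rot: [[-0.367, 0.93, -0.0], [0.93, 0.367, 0.0], [0.0, -0.0, -1.0]]
wrist_force: [0.3, 0.6, -0.6]
gripper_width: 0.0394
grasp_force: 20.0
```

```bash
python3 -c "
from h import *
go(.58,-.32,.09,.373)
d=np.load('w1.npz');print(*fitfix(d['P'],g=(.535,-.105,.373),win=(100,300,220,480)))
"
```

```text
t 4.73 pos [ 0.5239 -0.1353  0.0273] yaw 0.376 tilt [-0.  0.] q [-0.34  0.61  1.81 -0.    0.73 -0.71] F [ 0.3  0.6 -0.6] w 0.0394 g 20.0
  turn z 0.003 then shift cm [-19.25  -1.51  -6.27]
[ 0.53474683 -0.10742785  0.3720756 ] 1.3795632944868594 [ 0.63144935 -0.13516993] [ 0.56682967 -0.13462512]
```

Request:
jog_arm --plan "0 0 -1 0 0 0 3;0 0 -2 0 0 0 3;0 0 -2 0 0 0 3;0 0 -2 0 0 0 3;-0.9 -0.1 0 0 0 0 3;-1.9 -0.15 0 0 0 0 3;-2.2 -0.2 0 0 0 0 3;-2.2 -0.2 0 0 0 0 3;-2.2 -0.2 0 0 0 0 3;-2.2 -0.2 0 0 0 0 3;-2.2 -0.2 0 0 0 0 3;-2.2 -0.2 0 0 0 0 3;-1.9 -0.15 0 0 0 0 3;-1.3 -0.1 0 0 0 0 3;0 0 0 0 0 0 3;0 0 2 0 0 0 3;0 0 2 0 0 0 3;0 0 2 0 0 0 3;0 0 1 0 0 0 3;0 0 0 0 0 0 3"

```text
time: 6.4
ee_pos: [0.5771, -0.3189, 0.0248]
ee_rot: [[-0.367, 0.93, -0.004], [0.93, 0.367, 0.002], [0.004, -0.003, -1.0]]
wrist_force: [-1.1, 0.1, -1.0]
gripper_width: 0.0393
grasp_force: 20.0
```

```bash
python3 -c "
from h import *
go(.58,-.32,.0145,.373)
"
```

```text
t 6.4 pos [ 0.5771 -0.3189  0.0248] yaw 0.376 tilt [-0.004  0.002] q [-0.58  0.78  1.47  0.    0.9  -0.95] F [-1.1  0.1 -1. ] w 0.0393 g 20.0
  turn z 0.003 then shift cm [-0.21  0.23  1.03]
```

Request:
jog_arm --plan "0 0 0.5 0 0 0 3;0 0 0.3 0 0 0 3;0 0 0.15 0 0 0 3;0 0 0.05 0 0 0 3;0 0 0 0 0 0 3;0 0 0 0 0 0 3"

```text
time: 6.9
ee_pos: [0.5787, -0.3202, 0.0177]
ee_rot: [[-0.367, 0.93, 0.001], [0.93, 0.367, -0.0], [-0.001, 0.0, -1.0]]
wrist_force: [-0.2, 0.1, -1.3]
gripper_width: 0.0395
grasp_force: 20.0
```

Request:
jog_arm --plan "0 0 0.1 0 0 0 3;0 0 0.1 0 0 0 3;0 0 0.08 0 0 0 3;0 0 0 0 0 0 3;0 0 0 0 0 0 3"

```text
time: 7.32
ee_pos: [0.5786, -0.3201, 0.0144]
ee_rot: [[-0.367, 0.93, -0.0], [0.93, 0.367, 0.0], [0.0, -0.0, -1.0]]
wrist_force: [0.3, 0.8, -1.3]
gripper_width: 0.0395
grasp_force: 20.0
```

Request:
jog_arm --plan "0 0 0.05 0 0 0 3;0 0 0.05 0 0 0 3;0 0 0 0 0 0 3;0 0 0 0 0 0 3"

```text
time: 7.65
ee_pos: [0.5786, -0.3201, 0.0143]
ee_rot: [[-0.367, 0.93, 0.0], [0.93, 0.367, -0.0], [-0.0, -0.0, -1.0]]
wrist_force: [-2.8, 1.3, 7.4]
gripper_width: 0.0389
grasp_force: 20.0
```

Request:
jog_arm --plan "0 0 -0.07 0 0 0 3;0 0 0 0 0 0 3;0 0 0 0 0 0 4.5;0 0 0 0 0 0 5.5;0 0 0 0 0 0 7;0 0 0 0 0 0 9.3;0 0 0 0 0 0 9.3;0 0 0 0 0 0 9.3;0 0 0 0 0 0 9.3;0 0 0 0 0 0 9.3;0 0 -1 0 0 0 9.3;0 0 -2 0 0 0 9.3;0 0 -2.5 0 0 0 9.3;0 0 -2.5 0 0 0 9.3;0 0 -2.5 0 0 0 9.3;0 0 -2.5 0 0 0 9.3;0 0 0 0 0 0 9.3"

```text
time: 9.07
ee_pos: [0.5805, -0.3213, 0.1504]
ee_rot: [[-0.367, 0.93, 0.007], [0.93, 0.367, -0.004], [-0.007, 0.005, -1.0]]
wrist_force: [0.4, -0.6, 0.4]
gripper_width: 0.0932
grasp_force: 0.0
```

```bash
python3 -c "
from h import *
im,P,Z,c=cam('wrist')
m=(P[...,2]>.035)&(P[...,2]<.06)&(abs(P[...,0]-.58)<.05)&(abs(P[...,1]+.32)<.05)
print('eyep',P[m].mean(0),P[m].max(0))
go(.4418,-.4206,.1,-1.666)
"
```

```text
eyep [ 0.57806971 -0.3192508   0.04614276] [ 0.59369504 -0.30494194  0.05179065]
t 9.12 pos [ 0.5797 -0.3208  0.1477] yaw 0.376 tilt [ 0.005 -0.003] q [-0.58  0.62  1.4  -0.    1.11 -0.95] F [ 0.8 -0.7 -0.8] w 0.0933 g 0.0
  turn z 2.042 then shift cm [-12.78  11.24   4.77]
```

Request:
jog_arm --plan "0 0 0 0 0 0.12 9.3;0 0 0 0 0 0.12 9.3;0 0 0 0 0 0.12 9.3;0 0 0 0 0 0.12 9.3;0 0 0 0 0 0.12 9.3;0 0 0 0 0 0.12 9.3;0 0 0 0 0 0.12 9.3;0 0 0 0 0 0.12 9.3;0 0 0 0 0 0.12 9.3;0 0 0 0 0 0.12 9.3;0 0 0 0 0 0.12 9.3;0 0 0 0 0 0.12 9.3;0 0 0 0 0 0.12 9.3;0 0 0 0 0 0.12 9.3;0 0 0 0 0 0.12 9.3;0 0 0 0 0 0.12 9.3;0 0 0 0 0 0.12 9.3;0 0 0 0 0 0 9.3"

```text
time: 10.62
ee_pos: [0.5781, -0.3199, 0.1434]
ee_rot: [[0.995, -0.099, -0.001], [-0.099, -0.995, 0.001], [-0.001, -0.001, -1.0]]
wrist_force: [0.5, -0.8, -0.0]
gripper_width: 0.093
grasp_force: 0.0
```

Request:
jog_arm --plan "-2.13 1.87 0 0 0 0 9.3;-2.13 1.87 0 0 0 0 9.3;-2.13 1.87 0 0 0 0 9.3;-2.13 1.87 0 0 0 0 9.3;-2.13 1.87 0 0 0 0 9.3;-2.13 1.87 0 0 0 0 9.3;0 0 0 0 0 0 9.3;0 0 0 0 0 0 9.3"

```text
time: 11.28
ee_pos: [0.4399, -0.4204, 0.1438]
ee_rot: [[0.996, -0.092, -0.0], [-0.092, -0.996, 0.001], [-0.0, -0.001, -1.0]]
wrist_force: [-0.2, -0.2, -0.6]
gripper_width: 0.0931
grasp_force: 0.0
```

```bash
python3 -c "
from h import *
im,P,Z,c=cam('wrist');save('w2.png',im)
m=(P[...,2]>.028)&(P[...,2]<.042)&(abs(P[...,0]-.442)<.08)&(abs(P[...,1]+.42)<.08)
r=cv2.minAreaRect((P[m][:,:2]*1000).astype(np.float32));print(r,m.sum(),np.median(P[m][:,2]))
go(.4418,-.4206,.0145,-1.666)
im,P,Z,c=cam('top')
m=(P[...,2]>.028)&(P[...,2]<.055)&(abs(P[...,0]-.58)<.05)&(abs(P[...,1]+.32)<.05)
print('eyep',P[m].mean(0),P[m].max(0),m.sum())
"
```

```text
((441.97705078125, -422.5581970214844), (48.1054801940918, 119.61808013916016), 84.5111083984375) 8589 0.034317402002828346
t 11.33 pos [ 0.4407 -0.4198  0.1439] yaw -1.662 tilt [-0.  0.] q [-0.84  0.54  1.56  0.    1.04  0.82] F [ 0.3 -0.  -0.7] w 0.0934 g 0.0
  turn z 0.004 then shift cm [ 0.11  0.07 12.94]
eyep [ 0.57802546 -0.31790852  0.04507317] [ 0.59340347 -0.3025963   0.05260101] 264
```

View pics/w2.png

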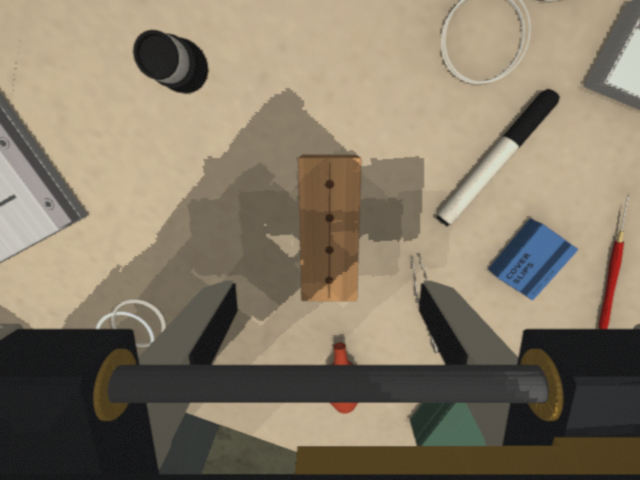

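The wrist view shows the blank at (330,228), aligned between the fingers, and the eyepiece standing at (170,60). The tweezers start at (417,257), clear of the finger path. I'll descend and grip.

Request:
jog_arm --plan "0.1 0.15 1 0 0 0.004 9.3;0 0 2 0 0 0 9.3;0 0 2 0 0 0 9.3;0 0 2 0 0 0 9.3;0 0 2 0 0 0 9.3;0 0 2 0 0 0 9.3;0 0 1.2 0 0 0 9.3;0 0 0.7 0 0 0 9.3;0 0 0 0 0 0 9.3;0 0 0 0 0 0 4;0 0 0 0 0 0 4;0 0 0 0 0 0 4;0 0 0 0 0 0 4;0 0 0 0 0 0 4;0 0 0 0 0 0 4;0 0 0 0 0 0 4;0 0 0 0 0 0 4;0 0 0 0 0 0 4" --newtons 45

```text
time: 12.88
ee_pos: [0.4417, -0.4215, 0.0153]
ee_rot: [[0.995, -0.097, 0.0], [-0.097, -0.995, -0.0], [0.0, 0.0, -1.0]]
wrist_force: [-0.6, 0.8, 2.7]
gripper_width: 0.0478
grasp_force: 45.0
```

```bash
python3 -c "
from h import *
go(.4418,-.4206,.0145,-1.666)
"
```

```text
t 12.88 pos [ 0.4417 -0.4215  0.0153] yaw -1.668 tilt [ 0. -0.] q [-0.84  0.72  1.62 -0.    0.81  0.83] F [-0.6  0.8  2.7] w 0.0478 g 45.0
  turn z -0.002 then shift cm [-0.   -0.09  0.08]
```

Request:
jog_arm --plan "0 0 -0.5 0 0 0 4;0 0 -1.5 0 0 0 4;0 0 -2 0 0 0 4;0 0 -2 0 0 0 4;0 0 -2 0 0 0 4;0 0 -1.5 0 0 0 4;0 0 -0.5 0 0 0 4;0 0 0 0 0 -0.04 4;0 0 0 0 0 -0.08 4;0 0 0 0 0 -0.08 4;0 0 0 0 0 -0.08 4;0 0 0 0 0 -0.08 4;0 0 0 0 0 -0.07 4;0 0 0 0 0 -0.04 4;0 0 0 0 0 0 4;0 0 0 0 0 0 4"

```text
time: 14.22
ee_pos: [0.4415, -0.4213, 0.1146]
ee_rot: [[0.932, 0.363, -0.001], [0.363, -0.932, 0.001], [-0.0, -0.001, -1.0]]
wrist_force: [-0.5, 0.1, -2.0]
gripper_width: 0.0477
grasp_force: 45.0
```

```bash
python3 -c "
from h import *
go(.552,-.1286,.05,-1.198)
"
```

```text
t 14.22 pos [ 0.4415 -0.4213  0.1146] yaw -1.2 tilt [-0.001  0.001] q [-0.84  0.58  1.58 -0.    0.99  0.36] F [-0.5  0.1 -2. ] w 0.0477 g 45.0
  turn z -0.002 then shift cm [ 20.95 -23.23   6.46]
```

Request:
jog_arm --plan "0.9 -0.95 0 0 0 0 4;1.6 -1.78 0 0 0 0 4;1.6 -1.78 0 0 0 0 4;1.6 -1.78 0 0 0 0 4;1.6 -1.78 0 0 0 0 4;1.6 -1.78 0 0 0 0 4;1.6 -1.78 0 0 0 0 4;1.6 -1.78 0 0 0 0 4;1.6 -1.78 0 0 0 0 4;1.6 -1.78 0 0 0 0 4;1.6 -1.78 0 0 0 0 4;1.6 -1.78 0 0 0 0 4;1.6 -1.78 0 0 0 0 4;0.85 -0.95 0 0 0 0 4;0 0 0 0 0 0 4;0 0 1 0 0 0 4;0 0 2 0 0 0 4;0 0 2 0 0 0 4;0 0 1 0 0 0 4;0 0 0 0 0 0 4"

```text
time: 15.88
ee_pos: [0.5504, -0.129, 0.0526]
ee_rot: [[0.932, 0.363, -0.004], [0.363, -0.932, 0.001], [-0.003, -0.003, -1.0]]
wrist_force: [-0.6, 0.1, -1.8]
gripper_width: 0.0479
grasp_force: 45.0
```

```bash
python3 -c "
from h import *
go(.552,-.1286,.0285,-1.198)
im,P,Z,c=cam('wrist')
im2,P2,Z2,c2=cam('side');save('c1.png',np.hstack([cv2.resize(im,(400,300)),cv2.resize(im2[150:300,200:400],(400,300))]))
for A in(P,P2):
  Q=A.reshape(-1,3);Q=Q[(Q[:,2]>.047)&(Q[:,2]<.062)]
  ex=np.array([.364,-.931]);ey=np.array([.931,.364])
  d=Q[:,:2]-[.552,-.1286];X=d@ex;Y=d@ey;k=(abs(X)<.03)&(abs(Y)<.08);Q=Q[k]
  print(len(Q),cv2.minAreaRect((Q[:,:2]*1000).astype(np.float32)),np.median(Q[:,2]))
"
```

```text
t 15.88 pos [ 0.5504 -0.129   0.0526] yaw -1.2 tilt [-0.004  0.001] q [-0.31  0.6   1.73 -0.    0.82  0.89] F [-0.6  0.1 -1.8] w 0.0479 g 45.0
  turn z -0.002 then shift cm [0.16 0.02 2.41]
563 ((582.3136596679688, -116.80573272705078), (51.025306701660156, 59.98423385620117), 21.2142276763916) 0.056328946408335745
349 ((551.5830688476562, -150.54017639160156), (128.528564453125, 45.77986145019531), 1.2914527654647827) 0.05423630706469251
```

View pics/c1.png

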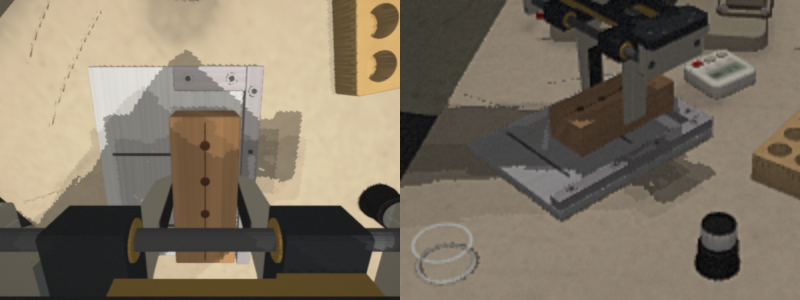

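The left half (wrist) shows the blank over the bed, parallel to the fence on its right, with a gap to the stop above it. The right half (side) shows the eyepiece standing at about (718,245).

Request:
jog_arm --plan "0 0 0.8 0 0 0 4;0 0 0.8 0 0 0 4;0 0 0.4 0 0 0 4;0 0 0.2 0 0 0 4;0 0 0 0 0 0 4;0 0 0 0 0 0 4;0 0 0 0 0 0 4"

```text
time: 16.57
ee_pos: [0.5523, -0.1286, 0.0334]
ee_rot: [[0.931, 0.364, 0.0], [0.364, -0.931, -0.0], [0.0, 0.0, -1.0]]
wrist_force: [0.1, -0.6, -0.8]
gripper_width: 0.0472
grasp_force: 45.0
```

Request:
jog_arm --plan "0 0 0.2 0 0 0 4;0 0 0.2 0 0 0 4;0.2 0 0 0 0 0 4;0.2 0 0 0 0 0 4;0.2 0 0 0 0 0 4;0.2 0 0 0 0 0 4;0 0 0 0 0 0 4;0 0 0 0 0 0 4;0 0 0 0 0 0 4"

```text
time: 17.32
ee_pos: [0.5596, -0.1256, 0.0291]
ee_rot: [[0.931, 0.364, -0.0], [0.364, -0.931, 0.0], [-0.0, -0.0, -1.0]]
wrist_force: [-0.2, -1.3, -1.1]
gripper_width: 0.0475
grasp_force: 45.0
```

Request:
jog_arm --plan "0.1 0 0 0 0 0 4;0.1 0 0 0 0 0 4;0.1 0 0 0 0 0 4;0 0 0 0 0 0 4;0 0 0 0 0 0 4;0 0 0 0 0 0 4"

```text
time: 17.82
ee_pos: [0.5624, -0.1246, 0.0291]
ee_rot: [[0.931, 0.364, -0.0], [0.364, -0.931, 0.0], [-0.0, -0.0, -1.0]]
wrist_force: [-0.5, -0.1, -1.6]
gripper_width: 0.0475
grasp_force: 45.0
```

Request:
jog_arm --plan "0.05 0 0 0 0 0 4;0.05 0 0 0 0 0 4;0 0 0 0 0 0 4;0 0 0 0 0 0 4"

```text
time: 18.15
ee_pos: [0.5634, -0.1242, 0.0291]
ee_rot: [[0.931, 0.364, 0.0], [0.364, -0.931, -0.0], [0.0, 0.0, -1.0]]
wrist_force: [-0.2, 0.5, -2.3]
gripper_width: 0.0477
grasp_force: 45.0
```

Request:
jog_arm --plan "0.05 0 0 0 0 0 4;0.05 0 0 0 0 0 4;0 0 0 0 0 0 4;0 0 0 0 0 0 4"

```text
time: 18.48
ee_pos: [0.5635, -0.1241, 0.0291]
ee_rot: [[0.931, 0.364, -0.002], [0.364, -0.931, -0.0], [-0.002, -0.001, -1.0]]
wrist_force: [-4.0, -2.3, 2.5]
gripper_width: 0.0476
grasp_force: 45.0
```

Contact with the stop shows at about 4 N. I'll ease off slightly and move to the fence.

Request:
jog_arm --plan "-0.06 0 0 0 0 0 4;0 0.2 0 0 0 0 4;0 0.2 0 0 0 0 4;0 0.2 0 0 0 0 4;0 0.1 0 0 0 0 4;0 0 0 0 0 0 4;0 0 0 0 0 0 4;0 0 0 0 0 0 4"

```text
time: 19.15
ee_pos: [0.5663, -0.1308, 0.0291]
ee_rot: [[0.931, 0.364, 0.0], [0.364, -0.931, -0.0], [-0.0, 0.0, -1.0]]
wrist_force: [-1.9, -2.8, -2.9]
gripper_width: 0.0479
grasp_force: 45.0
```

Request:
jog_arm --plan "0 0.07 0 0 0 0 4;0 0.07 0 0 0 0 4;0 0 0 0 0 0 4;0 0 0 0 0 0 4"

```text
time: 19.48
ee_pos: [0.5666, -0.1318, 0.0291]
ee_rot: [[0.931, 0.364, -0.0], [0.364, -0.931, 0.0], [-0.0, -0.0, -1.0]]
wrist_force: [-4.3, 0.9, -1.5]
gripper_width: 0.0478
grasp_force: 45.0
```

Request:
jog_arm --plan "0 0.05 0 0 0 0 4;0 0.05 0 0 0 0 4;0 0 0 0 0 0 4;0 0 0 0 0 0 4"

```text
time: 19.82
ee_pos: [0.567, -0.1328, 0.0291]
ee_rot: [[0.931, 0.364, -0.0], [0.364, -0.931, 0.0], [-0.0, -0.0, -1.0]]
wrist_force: [-4.4, 0.4, -2.1]
gripper_width: 0.0477
grasp_force: 45.0
```

Request:
jog_arm --plan "0 0 0.05 0 0 0 4;0 0 0.05 0 0 0 4;0 0 0 0 0 0 4;0 0 0 0 0 0 4"

```text
time: 20.15
ee_pos: [0.567, -0.1329, 0.0283]
ee_rot: [[0.932, 0.364, -0.0], [0.364, -0.932, 0.0], [-0.0, -0.0, -1.0]]
wrist_force: [-5.6, 0.7, 1.7]
gripper_width: 0.0477
grasp_force: 45.0
```

Request:
jog_arm --plan "0 0.05 0 0 0 0 4;0 0.05 0 0 0 0 4;0 0 0 0 0 0 4;0 0 0 0 0 0 4"

```text
time: 20.48
ee_pos: [0.567, -0.1329, 0.0283]
ee_rot: [[0.932, 0.364, -0.001], [0.364, -0.932, 0.001], [-0.001, -0.002, -1.0]]
wrist_force: [-6.9, 5.7, 5.1]
gripper_width: 0.0476
grasp_force: 45.0
```

Request:
jog_arm --plan "0 0.05 0 0 0 0 4;0 0 0 0 0 0 4;0 0 0 0 0 0 4"

```text
time: 20.73
ee_pos: [0.567, -0.133, 0.0283]
ee_rot: [[0.932, 0.364, -0.002], [0.364, -0.932, 0.002], [-0.001, -0.003, -1.0]]
wrist_force: [-8.6, 10.2, 6.9]
gripper_width: 0.0473
grasp_force: 45.0
```

Request:
jog_arm --plan "0 0.05 0.03 0 0 0 4;0 0.04 0.03 0 0 0 4;0 0 0 0 0 0 4;0 0 0 0 0 0 4;0 0 0 0 0 0 4;0 0 0 0 0 0 4"

```text
time: 21.23
ee_pos: [0.567, -0.133, 0.0283]
ee_rot: [[0.932, 0.364, -0.003], [0.364, -0.932, 0.003], [-0.001, -0.004, -1.0]]
wrist_force: [-11.3, 15.1, 16.3]
gripper_width: 0.0476
grasp_force: 45.0
```

```bash
python3 -c "
from h import *
im2,P2,Z2,c2=cam('side');im3,P3,Z3,c3=cam('top')
save('c2.png',np.hstack([cv2.resize(im2[150:300,200:400],(400,300)),cv2.resize(im3[170:320,170:370],(400,300))]))
m=(P3[...,2]>.028)&(P3[...,2]<.055)&(abs(P3[...,0]-.58)<.04)&(abs(P3[...,1]+.32)<.04)
print('eyep',P3[m].mean(0),P3[m].max(0),m.sum())
ex=np.array([.364,-.931]);ey=np.array([.931,.364])
for n in range(3):
  go(.567,-.133,.028,-1.198);f=np.array(telemetry.get_obs()['wrist_force']);print('fence',-f[:2]@ex,'stop',-f[:2]@ey,'down',f[2]); cam('wrist')
"
```

```text
eyep [ 0.57830002 -0.31783652  0.0450715 ] [ 0.5933766  -0.30307818  0.05278756] 261
t 21.33 pos [ 0.567  -0.133   0.0283] yaw -1.199 tilt [-0.003  0.003] q [-0.31  0.66  1.69  0.    0.79  0.89] F [-11.9  15.7  15.5] w 0.0472 g 45.0
  turn z -0.001 then shift cm [-0.   -0.    0.03]
fence 18.939277467153772 stop 5.338957206897692 down 15.452907379954555
t 21.38 pos [ 0.567  -0.133   0.0283] yaw -1.199 tilt [-0.003  0.003] q [-0.31  0.66  1.69  0.    0.79  0.89] F [-12.8  15.3  16.3] w 0.0476 g 45.0
  turn z -0.001 then shift cm [-0.   -0.    0.03]
fence 18.898183368876598 stop 6.362885041181598 down 16.26351947001274
t 21.43 pos [ 0.567  -0.133   0.0283] yaw -1.199 tilt [-0.003  0.003] q [-0.31  0.66  1.69  0.    0.79  0.89] F [-11.7  15.3  15.1] w 0.0479 g 45.0
  turn z -0.001 then shift cm [-0.   -0.    0.03]
fence 18.50865428086284 stop 5.283399416307609 down 15.137691975536729
```

View pics/c2.png

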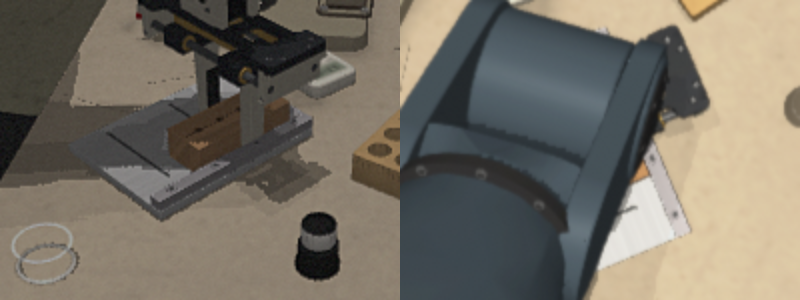

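The side view shows the blank flat against the fence and up to the stop, with the eyepiece upright at (318,245). The TCP is within 1 mm of the measured home position. It is pushing at about 19 N toward the fence and about 15 N down, and it is steady.

```bash
python3 -c "
from station import bot
print(bot.hand_in())"
```

```text
the job is handed in; nothing more can be done
None
```

I handed the job in with the eyepiece standing upright on the open worktop and the blank held in the fixture, pressed at about 19 N toward the fence and 15 N onto the bed with its end at the stop; no verdict was returned.

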